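# Find the top of a shaker spindle's throw on bench centres

## Task

The eccentric drive spindle of our tube shaker is up on the bench centres, and before its counterweight is clamped on I need its eccentric standing at the top of its throw. Slide the dial indicator up to the eccentric by its thumb post until the plunger is pressed in about half its travel; then roll the spindle by its worn black rubber wheel, with closed fingertips laid lightly on top and never squeezed or leaned on, round through the lowest reading, and leave it standing at the highest reading with the indicator still on it. Do not run the plunger to the end of its travel, and leave the things lying round the centres where they are.

Things in the scene. Friction and masses are not known exactly. Their poses are not given: they have to be found in the camera images.
- bench_centre: Bench centre, fixed: dark T-shaped bed 210 x 300 mm, top at z = 22 mm. Origin on the worktop under it; x runs from the indicator to the spindle (away from the robot, within 0.25 rad), y along the spindle to the headstock, z up. Spindle axis at x = 55, z = 70 mm. The grey headstock (left) and tailstock (right) stand at y = +-97 to 157 mm and are 102 mm high, the highest parts.
- spindle: Spindle, turning about its own y with 0.009 N m friction, either way, without end; stays where left. 12 mm shaft, black rubber wheel right, brass eccentric sleeve left (22 mm diameter, 4 mm off centre) clamped on at an unknown angle: only the plunger tells its high side. Delicate: never bear on it with over 15 N; roll the wheel with closed fingertips at 4 to 8 N, do not grip it.
- wheel_axis (a point): Fixed point on the spindle axis amid the wheel. Its black tyre (32 mm diameter, 26 mm wide along y) is worn 1.5 mm out of true, unknown where: its top rises and falls between 14.5 and 17.5 mm above this point as it turns, so keep the load by feel. Tips on top moved by d along the centre's +x roll it by about d / 16 mm (positive about y). 35 mm free to either side. Axes as bench_centre.
- journal_axis (a point): Fixed point on the spindle axis in the middle of the brass eccentric, opposite the plunger. Axes as bench_centre. In touch, the plunger's flat end stands 7 mm in front of it (x = -7 mm) on the eccentric's low side, 15 mm in front (x = -15 mm) on its high side, and follows a cosine of the spindle's turn between.
- thumb_post (a point): On the upright knurled steel thumb post at the near end of the indicator slide: 14 mm in diameter, top 12 mm above this point, free for 31 mm below it and to both sides (y). The round dial case begins 20 mm from it towards +x. Axes as bench_centre.
- plunger_tip (a point): Middle of the flat end of the indicator's plunger, a steel rod pointing along +x at the height of the spindle axis. The indicator is a 44 mm dial, face up (white; red pointer, 12.9 degrees clockwise per mm pressed in) on a grey slide; its top is 81 mm above the worktop.
- plunger (a joint): How far the sprung plunger is pressed into the indicator (the reading): 0 = fully out, 0.025 m = end of travel. Spring 0.4 N (out) to 0.9 N (in). Rolling the spindle makes it swing by 8 mm in all.
- indicator (a joint): Place of the indicator's slide on its rail: 0 = drawn back, grows along +x, end at 0.07 m. About 5 N moves it; it stays where left. The plunger's flat end, not pressed in, stands 55 mm in front of the spindle axis at 0.
- counterweight: Brass counterweight, 49 x 38 x 12 mm, lying to the right of the centre. Leave it alone.
- screwdriver: Screwdriver, 150 mm long, lying to the right of the centre. Leave it alone.
- specimen_cup_1: Specimen cup with red lid, 65 mm wide, 74 mm high, standing to the left of the centre. Leave it alone.
- marker_1: White marker with blue cap, 132 mm long, lying to the left of the centre. Leave it alone.

How it is judged:
By the outcome, as a careful person would: the job done as asked, in the order asked, and still so for the second after the job is handed in, with the robot touching nothing.
It also fails if it takes over 72 s, if anything falls off the work surface, if the arm or the gripper's body presses on something with over 40 N, if the wrist force passes 120 N, or if a joint passes its speed limit or range.

## Robot

A 7-joint arm with a two-finger parallel gripper is mounted at the origin on a cart in front of the work surface, level with it; the furniture and walls round the work are solid. World frame = base frame: x ahead of the robot, y to its left, z up, the work surface at z = 0. Lengths are in m, angles in rad, forces in N, time in s.
With the tool pointing down it reaches from about 0.4 to 0.85 m from the base axis. Payload 10.4 kg.
Tool frame: the origin (TCP) lies at the very end of the fingers, on their centre line; the grasp point (between the pads) lies 19 mm behind it; y points along the fingers, z is the direction in which the jaws open and shut, and the axes are right-handed (so a half turn about y gives the same grasp; the last joint's range is limited). The gripper opens to 87 mm and grips with 3 to 60 N. Pads are 19 mm wide; open, the fingers measure 117 mm over their backs; the gripper's body (75 mm by 190 mm) begins 51 mm behind the grasp point.
Start: joints at [-1.209, 0.332, -0.065, 1.46, 0.022, 1.35, -0.088], TCP at [0.235, 0.579, 0.223] pointing down, gripper open.
Joint ranges: [-2.6, 2.6], [-0.5, 2.12], [-1.47, 1.34], [0.16, 2.42], [-1.27, 4.41], [0.06, 2.06], [-2.6, 2.6]. Speed limits (rad/s): [2.22, 2.22, 2.79, 2.79, 3.14, 3.14, 3.14].

## Interface

Orientations are given as [roll, pitch, yaw] about the fixed x, y, z axes, in that order (R = Rz(yaw) Ry(pitch) Rx(roll)).
In Python, from plant import arm gives the robot as it stands. Calls block until the motion is done:
- arm.reach(position, orientation): joint-space move of the TCP to a pose.
- arm.servo_line(position, rot=None, vel=0.15): straight line of the TCP; rot=None keeps the orientation; vel is the mean speed in m/s.
- arm.move_j(angles): joint-space move.
- arm.command_gripper(opening): finger opening in m; the grip force is fixed at half the most; returns when the fingers have stopped.
- arm.dwell(seconds).
- arm.inverse_kinematics(position, orientation): joint angles nearest the present ones, or None.
- arm.observe(): the state.
- arm.camera(name): name is "scene" or "top" or "wrist"; returns (picture, depth): 420x560x3 uint8, blue, green, red; 420x560 float32, m along the optical axis (not along the pixel's ray), 0 where there is no reading.
- arm.camera_info(name): a dict with "fx", "fy", "cx", "cy" (pixels), "origin" and "orientation" of the camera in the world. Camera axes: x right, y down, z forward; pixel columns grow to the right and rows downward; lengths in m; the calibration is good to about 2 mm. A picture is of the moment at which its call begins: read the wrist's pose just before it. camera_info takes no time and is no camera call; for the wrist camera it gives the pose at the moment of the call.
A pose or a line that the arm cannot do raises arm.PlanningError and nothing moves.
- arm.finish_job(): hands the job in, once; it reports no verdict.
Trained networks look in the newest picture that a camera, given by its name, has taken for a name from the list of things; names that differ only in an ending like _2 or _b are one class to them, and where a whole thing is asked for, a point or a joint stands for the part that bears it (a point fixed in the world has none). Each returns a list of dicts, best first, with "confidence" (0 to 1); they miss things now and then, are a little off and sometimes report something else, mostly with a low value. They report only what shows in the picture. A call takes as long as a camera call.
- arm.spot_in(thing, camera): "box" ([centre column, centre row, width, height] as shares, 0 to 1, of the picture: columns of its width, rows of its height, round what is visible of it).
The state is a dict: "clock": time; "qpos": joint angles; "joint_vel": joint speeds; "joint_efforts": joint torques, N m; "eef_pos": TCP position; "orientation": TCP orientation; "ft_force": force on the tool from outside, world axes, zero at the start; "moment": the same for the moment, N m; "opening": finger opening in m.
Only numpy, scipy, OpenCV 4.12 (cv2) and the standard library are available. Lean on these libraries where they do the work, as an engineer would, in place of code of your own. Each camera call takes 0.05 s, during which the arm holds its last target.

## Working session

There is one attempt and no reset: what is moved stays moved. The work goes in short steps, each a Python script; the robot and the scene stay as the last script left them, time stands still between calls to the robot, and variables do not carry over. Pictures are saved under pics/ and viewed, and the job is handed in when it is done.

```bash
ls; mkdir -p pics; python3 - <<'E'
from plant import arm
import cv2,numpy as np
s=arm.observe();print({k:np.round(v,3) for k,v in s.items()})
for n in("top","scene"):
    im,d=arm.camera(n);cv2.imwrite(f"pics/{n}0.png",im);np.save(f"pics/{n}0.npy",d)
    i=arm.camera_info(n);print(n,i)
    for t in("bench_centre","spindle","indicator","thumb_post","plunger_tip","wheel_axis"):
        print(t,[(np.round(np.array(r["box"])*[560,420,560,420],1),round(r["confidence"],2)) for r in arm.spot_in(t,n)][:2])
print(arm.observe()["clock"])
E
```

```text
pics
{'clock': np.float64(0.0), 'qpos': array([-1.209,  0.333, -0.065,  1.461,  0.022,  1.35 , -0.089]), 'joint_vel': array([-0.001, -0.001, -0.002,  0.   , -0.002,  0.   ,  0.001]), 'joint_efforts': array([ 0.0000e+00, -6.2325e+01,  2.5000e-02, -3.8991e+01, -6.1000e-02,
        4.0000e-02,  0.0000e+00]), 'eef_pos': array([0.234, 0.579, 0.222]), 'orientation': array([-1.572, -0.   , -0.385]), 'ft_force': array([-0.709,  0.035, -0.213]), 'moment': array([0.022, 0.042, 0.049]), 'opening': np.float64(0.087)}
top {'fx': 462.1877271696322, 'fy': 462.1877271696322, 'cx': 278.0425343712005, 'cy': 208.2058696713099, 'origin': array([0.48734457, 0.02464966, 1.08235378]), 'orientation': array([-3.04694292e+00, -2.41176507e-04, -1.55926851e+00])}
bench_centre [(array([291.4, 212.8, 137. , 100.4]), 0.94)]
spindle [(array([289.6, 180.8,  70.8,  18.6]), 0.56)]
indicator [(array([271. , 239.9,  22.8,  43.1]), 0.64)]
thumb_post [(array([269.7, 238.9,  20.8,  40.7]), 0.73), (array([292.8, 212.4, 134.7, 103.4]), 0.39)]
plunger_tip [(array([271.5, 239.6,  22.8,  40.4]), 0.4)]
wheel_axis [(array([291.5, 212.5, 138.3, 106.6]), 0.77), (array([289.2, 180.9,  73.9,  22.7]), 0.51)]
scene {'fx': 444.31196693114555, 'fy': 444.31196693114555, 'cx': 280.55679779924094, 'cy': 210.35531878863893, 'origin': array([ 0.08516145, -0.50004658,  0.61268314]), 'orientation': array([-2.21529766,  0.01600964, -0.78427778])}
bench_centre [(array([295.7, 216.3, 153.3, 104.3]), 0.8)]
spindle [(array([304.6, 203.1,  57. ,  30.8]), 0.91)]
indicator [(array([248.8, 228.3,  46.9,  52.5]), 0.91)]
thumb_post [(array([243.9, 227.3,  43.2,  41.3]), 0.77)]
plunger_tip []
wheel_axis [(array([295.1, 217. , 158.3, 104. ]), 0.95)]
0.7
```

```bash
python3 - <<'E'
import cv2
a=cv2.imread("pics/top0.png");c=a[145:275,205:375];cv2.imwrite("pics/top0c.png",cv2.resize(c,None,fx=4.6,fy=4.6,interpolation=cv2.INTER_CUBIC))
E
```

```text
(no output)
```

View pics/top0.png

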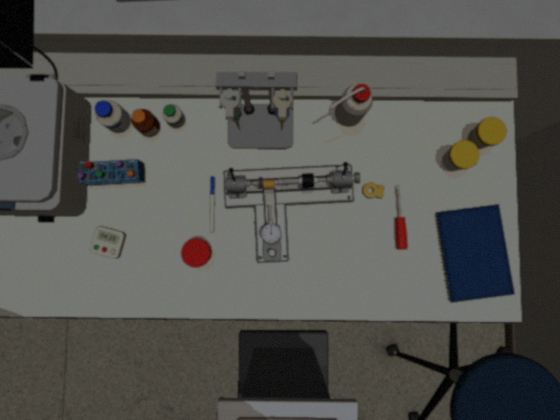

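View pics/scene0.png

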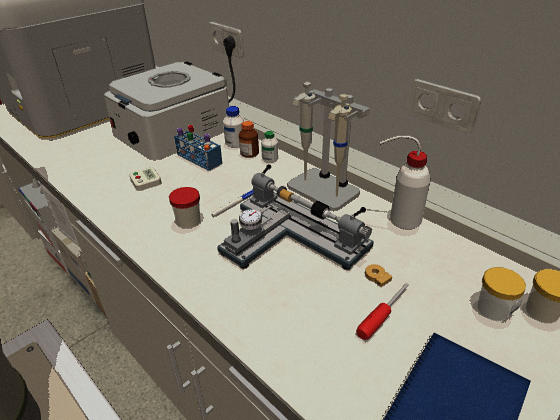

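View pics/top0c.png

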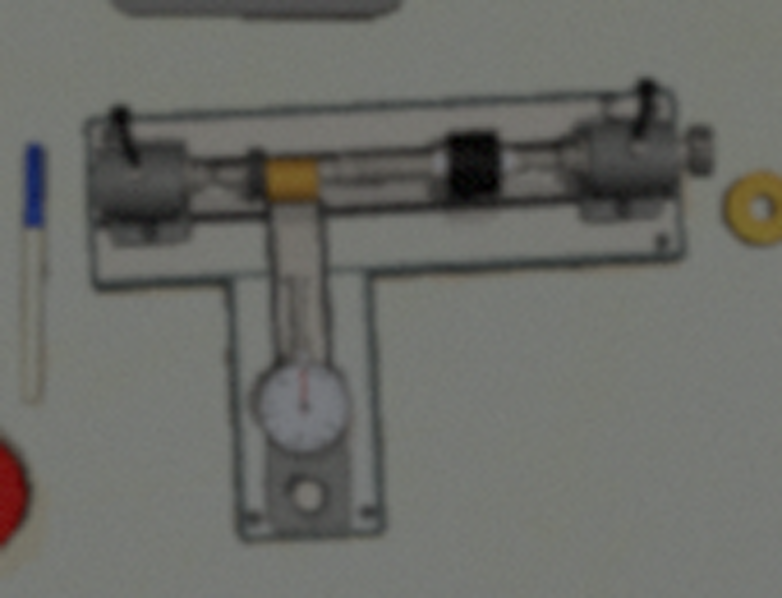

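```bash
cat > h.py <<'E'
from plant import arm
import numpy as np, cv2
from scipy.spatial.transform import Rotation as R
def pix2w(i,u,v,z=None,depth=None):
    ray=np.array([(u-i["cx"])/i["fx"],(v-i["cy"])/i["fy"],1.0])
    Rm=R.from_euler("xyz",i["orientation"]).as_matrix(); o=np.array(i["origin"])
    w=Rm@ray
    t=depth if z is None else (z-o[2])/w[2]
    return o+t*w
def w2pix(i,p):
    Rm=R.from_euler("xyz",i["orientation"]).as_matrix()
    c=Rm.T@(np.array(p)-i["origin"])
    return np.array([i["fx"]*c[0]/c[2]+i["cx"],i["fy"]*c[1]/c[2]+i["cy"],c[2]])
E
python3 - <<'E'
from h import *
i=arm.camera_info("top");d=np.load("pics/top0.npy")
def q(n,x,y,z):
    u,v=205+x/4.6,145+y/4.6
    print(n,np.round(pix2w(i,u,v,z),4),"depthpt",np.round(pix2w(i,u,v,depth=d[int(round(v)),int(round(u))]),4))
q("wheel",473,165,.078);q("ecc",293,178,.078);q("post",306,493,.08);q("dial",304,407,.081)
q("head L",138,180,.1);q("tail",627,157,.1)
for n,x,y in(("bl",97,288),("br",683,258),("tl",90,122),("tr",672,92),("st1",243,537),("st2",382,530)): q(n,x,y,.022)
E
```

```text
wheel [ 0.6437 -0.0392  0.078 ] depthpt [ 0.6429 -0.0388  0.0833]
ecc [0.6365 0.0466 0.078 ] depthpt [0.636  0.0466 0.081 ]
post [0.487  0.0385 0.08  ] depthpt [0.487  0.0383 0.091 ]
dial [0.5273 0.0399 0.081 ] depthpt [0.5273 0.0399 0.0814]
head L [0.6314 0.1184 0.1   ] depthpt [0.6329 0.1194 0.0899]
tail [ 0.6449 -0.1097  0.1   ] depthpt [ 0.6475 -0.1119  0.0838]
bl [0.588  0.1453 0.022 ] depthpt [0.5894 0.1469 0.0076]
br [ 0.6065 -0.1483  0.022 ] depthpt [ 0.6064 -0.1482  0.0227]
tl [0.6721 0.1507 0.022 ] depthpt [0.6726 0.151  0.0195]
tr [ 0.6909 -0.1431  0.022 ] depthpt [ 0.6918 -0.1439  0.0169]
st1 [0.4649 0.0702 0.022 ] depthpt [0.4873 0.0246 1.0824]
st2 [0.4691 0.0014 0.022 ] depthpt [0.4691 0.0013 0.0184]
```

```bash
python3 - <<'E'
from h import *
arm.reach([0.487,0.0385,0.22],[-np.pi/2,0,0.063])
im,d=arm.camera("wrist");i=arm.camera_info("wrist");print(i,arm.observe()["eef_pos"],arm.observe()["clock"])
cv2.imwrite("pics/w1.png",im);np.save("pics/w1.npy",d)
for t in("thumb_post","indicator","spindle"): print(t,[(np.round(np.array(r["box"])*[560,420,560,420],1),round(r["confidence"],2)) for r in arm.spot_in(t,"wrist")][:2])
E
```

```text
{'fx': 357.9397479227991, 'fy': 357.9397479227991, 'cx': 288.8156298024151, 'cy': 213.25415094727157, 'origin': array([0.41724   , 0.03467546, 0.38264024]), 'orientation': array([2.87749116e+00, 2.13668615e-04, 1.63393310e+00])} [0.48705551 0.03939924 0.21996316] 2.8917
thumb_post [(array([286.9, 227.6,  49.4, 111.1]), 0.71)]
indicator [(array([286.6, 227.3,  51.3, 107.1]), 0.62)]
spindle [(array([240.7, 346.3, 162.3,  27.6]), 0.88)]
```

View pics/w1.png

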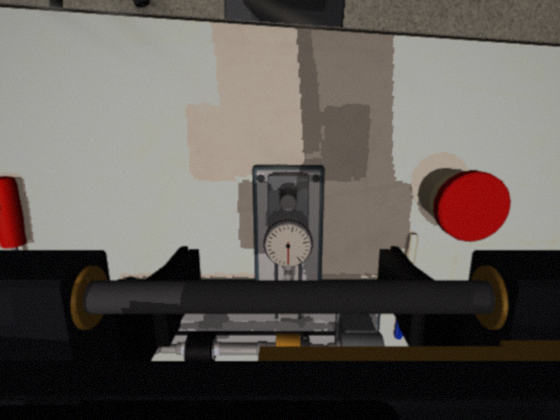

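```bash
python3 - <<'E'
from h import *
i={'fx': 357.94,'fy': 357.94,'cx': 288.8156,'cy': 213.254,'origin':np.array([0.41724,0.03467546,0.38264]),'orientation':np.array([2.87749116,2.13668615e-04,1.63393310])}
d=np.load("pics/w1.npy")
print("dial",pix2w(i,288,245,.081),"post",pix2w(i,288,202,.091),"wheel",pix2w(i,201,345,.086),"ecc",pix2w(i,289,342,.08))
for v in range(188,216,2): print(v,[np.round(pix2w(i,u,v,depth=d[v,u]),3)[[0,2]] for u in(284,288,292)])
im=cv2.imread("pics/w1.png");a=cv2.resize(im[155:275,200:380],None,fx=4.4,fy=4.4,interpolation=cv2.INTER_CUBIC)
b=cv2.imread("pics/scene0.png");b=cv2.resize(b[155:280,205:385],None,fx=4.4,fy=4.4,interpolation=cv2.INTER_CUBIC)
cv2.imwrite("pics/w1c.png",a);cv2.imwrite("pics/s0c.png",b)
E
```

```text
dial [0.52805243 0.04088558 0.081     ] post [0.48625705 0.03829238 0.091     ] wheel [ 0.63245585 -0.03567781  0.086     ] ecc [0.62805308 0.04811771 0.08      ]
188 [array([0.481, 0.059]), array([0.479, 0.065]), array([0.481, 0.055])]
190 [array([0.48, 0.07]), array([0.48 , 0.074]), array([0.481, 0.065])]
192 [array([0.48, 0.08]), array([0.479, 0.084]), array([0.481, 0.074])]
194 [array([0.48, 0.09]), array([0.48, 0.09]), array([0.481, 0.083])]
196 [array([0.481, 0.092]), array([0.481, 0.093]), array([0.481, 0.092])]
198 [array([0.483, 0.093]), array([0.482, 0.093]), array([0.482, 0.093])]
200 [array([0.484, 0.092]), array([0.484, 0.092]), array([0.484, 0.093])]
202 [array([0.486, 0.091]), array([0.486, 0.092]), array([0.486, 0.091])]
204 [array([0.488, 0.093]), array([0.488, 0.093]), array([0.487, 0.093])]
206 [array([0.489, 0.093]), array([0.489, 0.092]), array([0.489, 0.091])]
208 [array([0.491, 0.092]), array([0.491, 0.093]), array([0.491, 0.094])]
210 [array([0.493, 0.092]), array([0.493, 0.092]), array([0.505, 0.046])]
212 [array([0.508, 0.045]), array([0.507, 0.046]), array([0.507, 0.045])]
214 [array([0.509, 0.046]), array([0.509, 0.047]), array([0.509, 0.046])]
```

View pics/w1c.png

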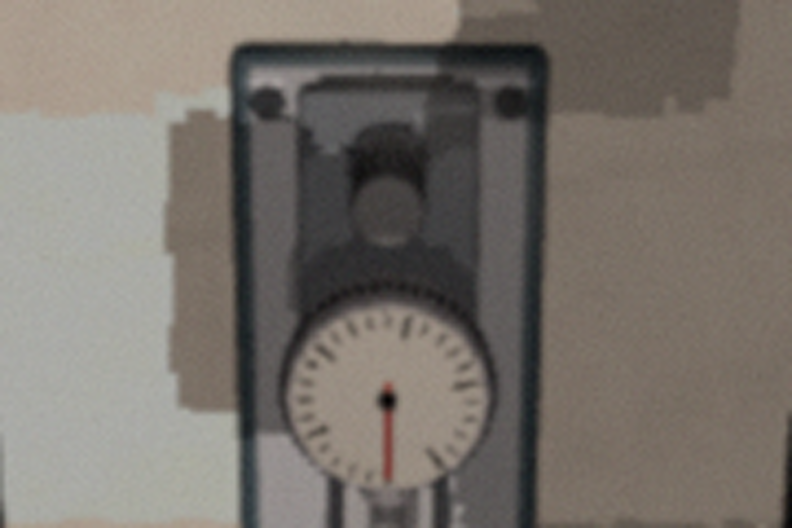

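View pics/s0c.png

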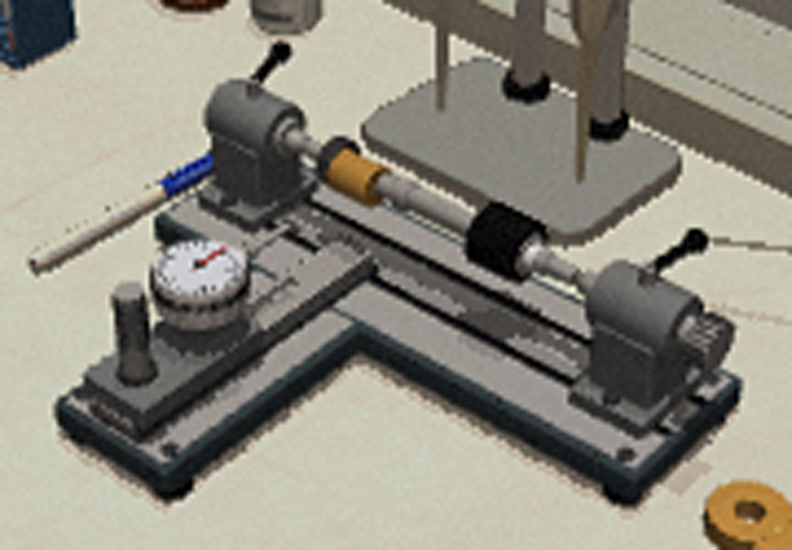

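```bash
python3 - <<'E'
from h import *
y=0.063;O=[-np.pi/2,0,y];ex=np.array([np.cos(y),np.sin(y),0])
arm.command_gripper(0.045)
p=np.array([0.4865,0.0384,0.058])
arm.servo_line(p,rot=O,vel=0.12)
print(arm.observe()["eef_pos"],arm.observe()["ft_force"])
arm.command_gripper(0.0)
s=arm.observe();print(s["opening"],s["eef_pos"],s["ft_force"])
arm.servo_line(np.array(s["eef_pos"])+0.046*ex,vel=0.05)
s=arm.observe();print(s["opening"],s["eef_pos"],s["ft_force"],s["clock"])
for n in("wrist","top","scene"):
    im,d=arm.camera(n);cv2.imwrite(f"pics/{n}2.png",im)
E
```

```text
[0.48695754 0.03850401 0.05857228] [ 0.2368994  -0.20854189 -0.54537724]
0.013318854017255797 [0.48653647 0.0384286  0.05805864] [-0.57325403  0.43151121  1.02332854]
0.013288392326169534 [0.53210854 0.04127513 0.05803459] [-4.38169614 -0.55804021  4.75510243] 7.225
```

View pics/wrist2.png

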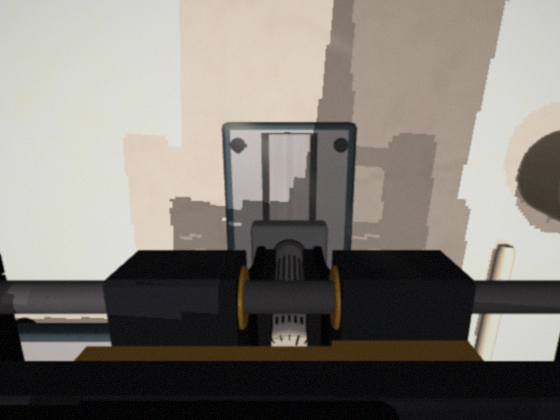

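View pics/scene2.png

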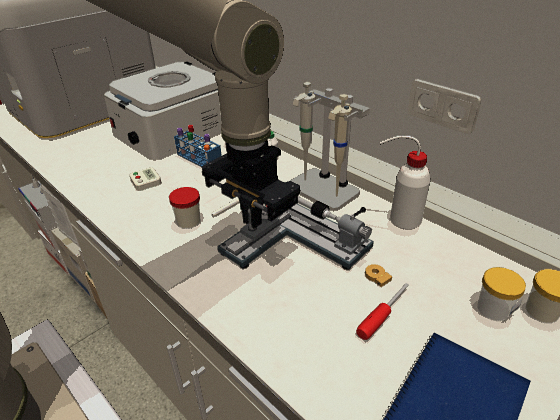

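```bash
python3 - <<'E'
from h import *
y=0.063;O=[-np.pi/2,0,y];ex=np.array([np.cos(y),np.sin(y),0])
p0=np.array([0.48653647,0.0384286,0.05805864])
arm.servo_line(p0+0.0554*ex,vel=0.04)
s=arm.observe();print(np.array(s["eef_pos"])-p0,s["ft_force"])
arm.command_gripper(0.045)
arm.servo_line(p0+0.0554*ex+[0,0,0.02],vel=0.1)
arm.servo_line(p0+0.0554*ex+[-0.02,0,0.16],vel=0.2)
im,d=arm.camera("wrist");i=arm.camera_info("wrist");cv2.imwrite("pics/w3.png",im);np.save("pics/w3.npy",d)
import pickle;pickle.dump(i,open("pics/w3.pkl","wb"))
print(arm.observe()["clock"])
E
```

```text
[ 5.54244008e-02  3.48438791e-03 -5.91541410e-06] [-1.99358695  0.04728526  2.47813355]
9.85
```

View pics/w3.png

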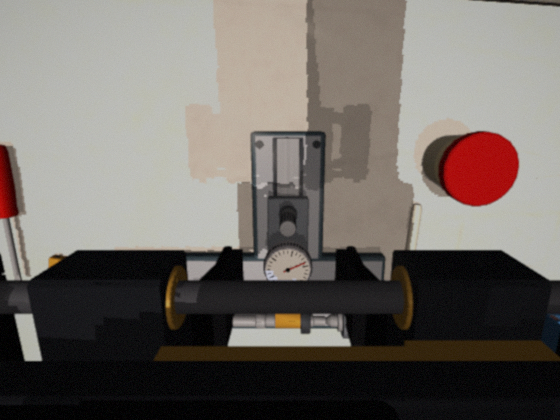

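```bash
python3 - <<'E'
from h import *
im=cv2.imread("pics/w3.png");cv2.imwrite("pics/w3c.png",cv2.resize(im[190:345,210:370],None,fx=3.8,fy=3.8,interpolation=cv2.INTER_CUBIC))
im,d=arm.camera("scene");cv2.imwrite("pics/s3.png",im);cv2.imwrite("pics/s3c.png",cv2.resize(im[155:280,205:385],None,fx=4.4,fy=4.4,interpolation=cv2.INTER_CUBIC))
E
```

```text
(no output)
```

View pics/w3c.png

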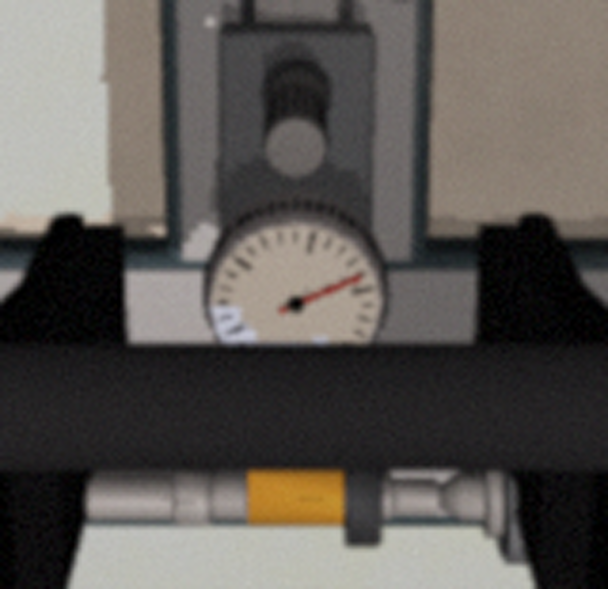

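View pics/s3c.png

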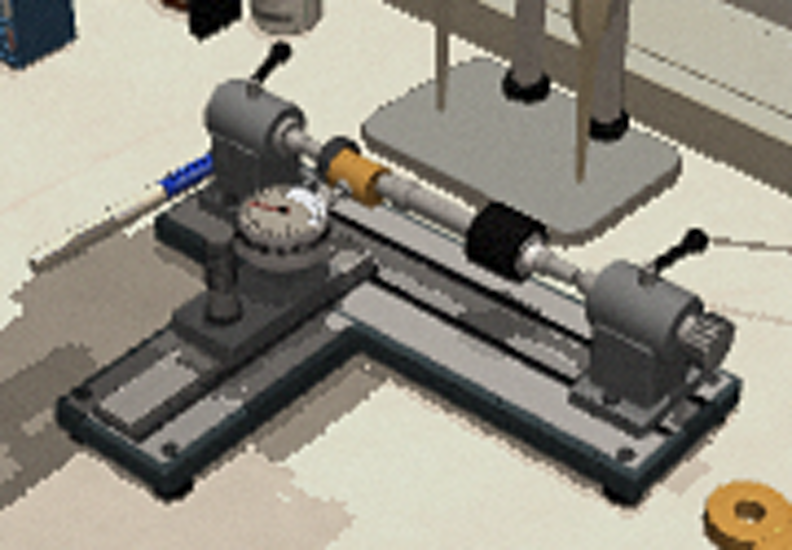

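```bash
cat >> h.py <<'E'
Y=0.063;O=[-np.pi/2,0,Y];ex=np.array([np.cos(Y),np.sin(Y),0]);ey=np.array([-np.sin(Y),np.cos(Y),0])
p0=np.array([0.48653647,0.0384286,0.05805864])
E
python3 - <<'E'
from h import *
P=p0+0.0554*ex
arm.servo_line(P+[0,0,0.02],vel=0.2)
arm.servo_line(P,vel=0.08)
arm.command_gripper(0.0)
print(np.array(arm.observe()["eef_pos"])-p0)
P=p0+0.0487*ex
arm.servo_line(P,vel=0.03)
s=arm.observe();print(np.array(s["eef_pos"])-p0,s["ft_force"])
arm.command_gripper(0.045)
arm.servo_line(P+[0,0,0.04],vel=0.15)
# viewing pose, wheel also in view
V=np.array([0.55,-0.02,0.23]); arm.servo_line(V,vel=0.25)
im,d=arm.camera("wrist");i=arm.camera_info("wrist");cv2.imwrite("pics/w4.png",im);np.save("pics/w4.npy",d)
import pickle;pickle.dump(i,open("pics/w4.pkl","wb"))
im,d=arm.camera("top");cv2.imwrite("pics/t4.png",im)
print(arm.observe()["clock"])
E
```

```text
[0.05534893 0.0035044  0.00010234]
[4.87619533e-02 3.07094392e-03 9.08834875e-05] [ 2.19027914  0.10637739 -1.46393948]
14.275
```

View pics/w4.png

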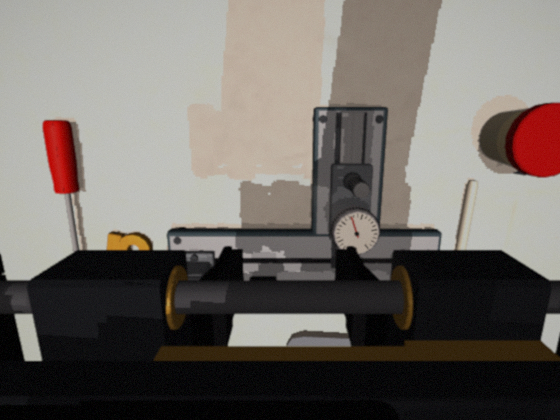

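```bash
cat >> h.py <<'E'
DC=np.array([0.5278,0.0405,0.0])+0.0487*ex
def dial(im,i,full=False,off=(0,0),z=0.081):
    N=200; r=0.026
    g=(np.arange(N)-N/2+.5)/(N/2)*r
    src=[];dst=[]
    for (a,b) in((-1,-1),(1,-1),(1,1),(-1,1)):
        w=DC+ex*(-b*r+off[0])+ey*(-a*r+off[1]); w[2]=z   # patch: up=+x(bench), right=-y
        src.append(w2pix(i,w)[:2]); dst.append([N/2+a*N/2,N/2+b*N/2])
    H=cv2.getPerspectiveTransform(np.float32(src),np.float32(dst))
    p=cv2.warpPerspective(im,H,(N,N),flags=cv2.INTER_CUBIC)
    f=p.astype(float); red=f[...,2]-np.maximum(f[...,1],f[...,0])
    return p,red
def read(im,i):
    p,red=dial(im,i)
    m=np.clip(red-30,0,None)
    yy,xx=np.mgrid[:200,:200]; rr=np.hypot(xx-100,yy-100); m[rr>85]=0
    if m.sum()<500: return None,p
    # line through red pixels by weighted PCA, tip = far end from the dial centre
    w=m/m.sum(); c=np.array([(w*xx).sum(),(w*yy).sum()])
    C=np.array([[(w*(xx-c[0])**2).sum(),(w*(xx-c[0])*(yy-c[1])).sum()],[0,(w*(yy-c[1])**2).sum()]]);C[1,0]=C[0,1]
    e=np.linalg.eigh(C)[1][:,1]
    if e@(c-100)<0: e=-e
    ang=np.degrees(np.arctan2(e[0],-e[1]))%360
    return ang/12.9,p
E
python3 - <<'E'
from h import *
import pickle
for k in("w1","w4"):
    im=cv2.imread(f"pics/{k}.png");
    if k=="w1":
        i={'fx': 357.94,'fy': 357.94,'cx': 288.8156,'cy': 213.254,'origin':np.array([0.41724,0.03467546,0.38264]),'orientation':np.array([2.87749116,2.13668615e-04,1.63393310])}
        import h; s=h.DC; h.DC=s-0.0487*ex; r,p=read(im,i); h.DC=s
    else: r,p=read(im,pickle.load(open("pics/w4.pkl","rb")))
    print(k,r,r*12.9); cv2.imwrite(f"pics/dial_{k}.png",cv2.resize(p,None,fx=2,fy=2))
i=arm.camera_info("top");print("top4",read(cv2.imread("pics/t4.png"),i)[0])
# wheel fit from top & scene depth at start
from scipy.optimize import least_squares
for n in("top","scene"):
    i=arm.camera_info(n);d=np.load(f"pics/{n}0.npy");im=cv2.imread(f"pics/{n}0.png")
    P=[]
    for v in range(160,240):
        for u in range(280,345):
            if d[v,u]>0:
                w=pix2w(i,u,v,depth=d[v,u])
                q=w-np.array([.6437,-.0392,0]); 
                if abs(q@ex)<.03 and abs(q@ey)<.0105 and w[2]>.06 and im[v,u].max()<60: P.append([q@ex,w[2],q@ey])
    P=np.array(P);print(n,len(P),P.min(0),P.max(0))
    f=least_squares(lambda t:np.hypot(P[:,0]-t[0],P[:,1]-t[1])-.016,[0,.07],loss="soft_l1",f_scale=.001);print(f.x,np.std(f.fun))
E
python3 -c "
import cv2,numpy as np
a=cv2.imread('pics/dial_w1.png');b=cv2.imread('pics/dial_w4.png');cv2.imwrite('pics/dials.png',np.hstack([a,b]))"
```

```text
w1 0.008933180596843464 0.1152380296992807
w4 12.447835311559363 160.5770755191158
top4 None
top 130 [-0.01356946  0.07225035 -0.01045677] [0.01553618 0.08954439 0.01032799]
[0.00222917 0.0701802 ] 0.001450055834606917
scene 137 [-0.01689295  0.06322016 -0.01043614] [0.0085306  0.08958284 0.0100837 ]
[0.00089883 0.07126048] 0.001187096436156936
```

View pics/dials.png

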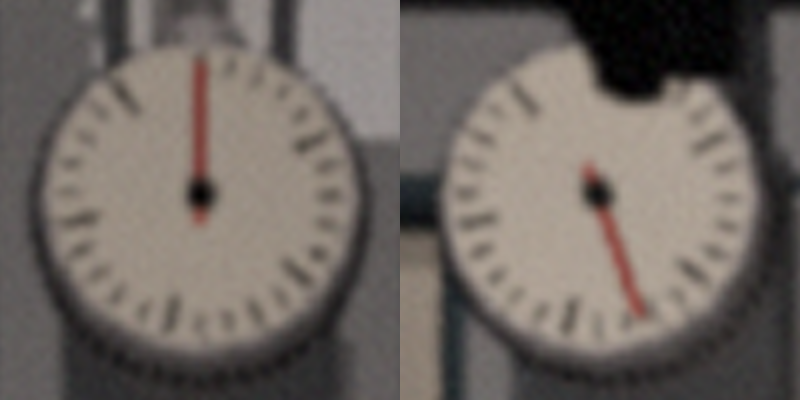

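View pics/t4.png

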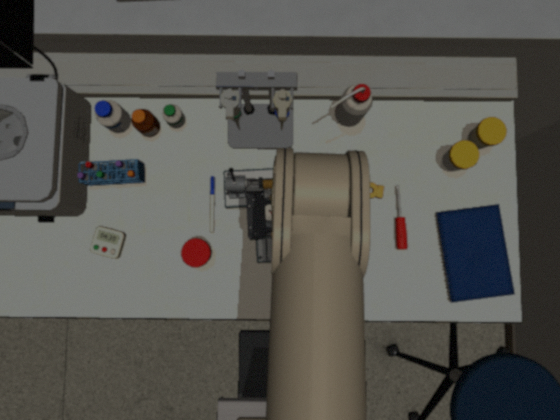

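```bash
cat >> h.py <<'E'
W=np.array([0.6452,-0.0391,0.0])
def fz(n=1):
    return arm.observe()["ft_force"]
def shot():
    im,d=arm.camera("wrist");i=arm.camera_info("wrist");r,p=read(im,i);return r,im,p
def touch(x,z0,F0,tgt=5.0,step=0.0004,zmin=0.081,verbose=False):
    """go down at bench x offset x from z0 until the load reaches tgt"""
    z=z0
    while z>zmin:
        f=arm.observe()["ft_force"][2]-F0
        if verbose: print("%.4f %.2f"%(z,f))
        if f>tgt-1: return z,f
        z-=step if f<1 else step/2
        p=W+ex*x; p[2]=z; arm.servo_line(p,vel=0.02)
    return z,f
E
python3 - <<'E'
from h import *
arm.command_gripper(0.0)
p=W-0.0065*ex; p[2]=0.12; arm.servo_line(p,rot=O,vel=0.25)
p[2]=0.0895; arm.servo_line(p,vel=0.1)
arm.dwell(0.15);F=[]
for k in range(4): F.append(arm.observe()["ft_force"]);arm.dwell(0.02)
print(np.round(F,2));F0=np.mean(F,0)[2]
r,im,pp=shot();print("read",r);cv2.imwrite("pics/w5.png",im)
t=arm.observe()["clock"]
print(touch(-0.0065,0.0889,F0,verbose=True),arm.observe()["ft_force"],arm.observe()["eef_pos"],arm.observe()["clock"]-t,arm.observe()["clock"])
E
```

```text
[[-0.07  0.24  0.33]
 [-0.11 -0.36  0.05]
 [ 1.17 -0.92  0.16]
 [-0.45  0.79 -0.2 ]]
read 12.453125911727428
0.0889 -0.74
0.0885 -0.46
0.0881 -0.13
0.0877 1.47
0.0875 4.54
(0.08750000000000001, np.float64(4.535632375253562)) [-1.06519131 -0.14440789  4.62118434] [ 0.63885104 -0.03952645  0.08772604] 1.0 17.7167
```

View pics/w5.png

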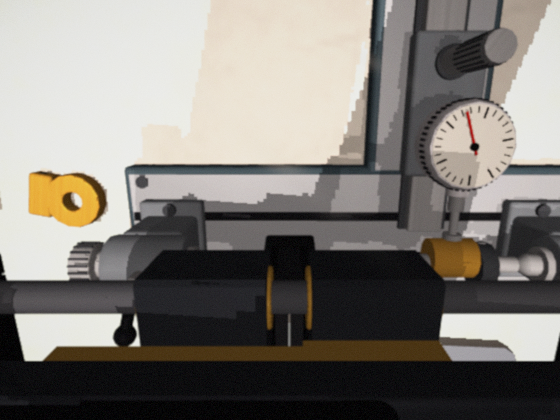

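```bash
cat >> h.py <<'E'
def roll(x0,x1,z,F0,tgt=5.7,step=0.0015,k=13000.,log=None,dzp=0.0):
    """roll from x0 to x1 in small lines, trimming z by the felt load"""
    n=max(1,int(np.ceil(abs(x1-x0)/step-1e-9))); L=[]
    for j in range(1,n+1):
        f=arm.observe()["ft_force"][2]-F0
        e=np.clip((f-tgt)/k,-3e-4,3e-4)
        dzp=np.clip(0.7*dzp+0.4*e,-2e-4,2e-4)
        z+=0.6*e+dzp
        p=W+ex*(x0+(x1-x0)*j/n); p[2]=z
        arm.servo_line(p,vel=0.02); L.append(round(f,1))
    L.append(round(arm.observe()["ft_force"][2]-F0,1))
    return z,L,dzp
E
python3 - <<'E'
from h import *
F0=0.1
t=arm.observe()["clock"]
z=.0875; X=-0.0065; dz=0
for x1 in(-0.002,0.0025,0.0065):
    z,L,dz=roll(X,x1,z,F0,dzp=dz);X=x1
    print("%.4f"%z,L,"read",shot()[0])
print(arm.observe()["clock"]-t,arm.observe()["clock"],arm.observe()["ft_force"])
E
```

```text
0.0873 [np.float64(4.5), np.float64(4.2), np.float64(6.7), np.float64(5.1)] read 12.392920083610953
0.0873 [np.float64(5.9), np.float64(6.1), np.float64(5.4), np.float64(5.7)] read 12.057297179532295
0.0873 [np.float64(5.8), np.float64(5.5), np.float64(5.4), np.float64(6.1)] read 11.570980427809399
2.400000000000002 20.1167 [0.59780506 0.07805572 5.15570321]
```

```bash
cat >> h.py <<'E'
def back(X,x0,z,F0):
    p=W+ex*X; p[2]=z+0.003; arm.servo_line(p,vel=0.05)
    p=W+ex*x0; p[2]=z+0.003; arm.servo_line(p,vel=0.08)
    p[2]=z+0.0006; arm.servo_line(p,vel=0.04)
    return touch(x0,z+0.0006,F0,tgt=5,step=0.0003)
E
python3 - <<'E'
from h import *
F0=0.1
z=.0873; X=0.0065; D=13.0
for st in range(2):
    t=arm.observe()["clock"]
    z,f=back(X,-0.0072,z,F0);X=-0.0072;dz=0; print("touch %.4f %.1f"%(z,f), arm.observe()["clock"]-t)
    for x1 in(0.0,0.0072):
        z,L,dz=roll(X,x1,z,F0,step=0.0018,dzp=dz);D+=(x1-X)*1e3;X=x1
        print("D %.1f z %.4f"%(D,z),np.array(L),"read %.2f"%shot()[0])
    print(arm.observe()["clock"]-t,arm.observe()["clock"])
E
```

```text
touch 0.0875 4.2 1.3249999999999993
D 20.2 z 0.0871 [4.2 5.9 5.  4.1 5.3] read 10.30
D 27.4 z 0.0868 [5.7 4.9 5.4 5.5 5. ] read 8.71
3.424999999999997 23.5417
touch 0.0865 4.5 1.8333000000000013
D 34.6 z 0.0862 [4.5 6.1 4.9 3.8 5.2] read 6.99
D 41.8 z 0.0855 [5.  3.7 3.9 5.1 4. ] read 5.47
3.9333000000000027 27.475
```

```bash
cat > run.py <<'E'
from h import *
import sys
z,X,D,n=[float(a) for a in sys.argv[1:5]]
F0=0.1
for st in range(int(n)):
    t=arm.observe()["clock"]
    z,f=back(X,-0.0072,z,F0);X=-0.0072;dz=0
    print("touch %.4f %.1f"%(z,f), arm.observe()["clock"]-t)
    for x1 in(0.0,0.0072):
        z,L,dz=roll(X,x1,z,F0,tgt=6.1,step=0.0018,dzp=dz);D+=(x1-X)*1e3;X=x1
        print("D %.1f z %.4f"%(D,z),np.array(L),"read %.2f"%shot()[0])
    print(arm.observe()["clock"])
E
python3 run.py .0855 .0072 41.8 2
```

```text
touch 0.0852 4.4 1.8332999999999977
D 49.0 z 0.0846 [4.4 5.4 4.1 4.6 6.2] read 4.60
D 56.2 z 0.0844 [5.2 6.3 6.1 6.8 6.2] read 4.66
31.4083
touch 0.0844 6.2 1.583400000000001
D 63.4 z 0.0843 [6.2 5.5 6.4 6.1 7.3] read 5.55
D 70.6 z 0.0848 [7.3 7.5 6.2 8.1 7.6] read 7.11
35.0917
```

```bash
cat > fit.py <<'E'
import numpy as np
from scipy.optimize import least_squares
D=np.array([0,4.5,9,13,20.2,27.4,34.6,41.8,49,56.2,63.4,70.6])
r=np.array([12.453,12.393,12.057,11.571,10.30,8.71,6.99,5.47,4.60,4.66,5.55,7.11])
f=least_squares(lambda t:t[0]+t[3]*np.cos((D-t[1])/t[2])-r,[8.5,2,16,4]);print(f.x,f.fun.round(2))
print("high at",f.x[1]+2*np.pi*f.x[2],"low",f.x[1]+np.pi*f.x[2])
E
python3 fit.py
```

```text
[ 8.52006664  3.20229941 15.61747509  3.90151287] [-0.11  0.02  0.1   0.11  0.03 -0.11 -0.13 -0.01  0.1   0.08  0.02 -0.1 ]
high at 101.3297894391241 low 52.26604442504952
```

```bash
sed -i 's/tgt=6.1/tgt=5.5/; s/X=-0.0072;dz=0/X=-0.0072;dz=0.0001/' run.py; python3 run.py .0848 .0072 70.6 1
```

```text
touch 0.0851 5.7 1.3332999999999942
D 77.8 z 0.0854 [5.7 5.6 5.9 6.3 7.1] read 8.83
D 85.0 z 0.0862 [6.4 8.1 7.8 5.5 6.5] read 10.52
38.525
```

```bash
python3 run.py .0862 .0072 85.0 1
```

```text
touch 0.0864 4.8 1.5833000000000013
D 92.2 z 0.0867 [4.8 6.1 6.4 6.9 7.7] read 11.72
D 99.4 z 0.0873 [6.7 6.4 6.4 6.5 5.1] read 12.38
42.2083
```

```bash
python3 - <<'E'
from h import *
F0=0.1
z,f=back(.0072,-.003,.0873,F0);print(z,f,shot()[0])
X=-.003;dz=0
for x1 in(-0.001,0.0011):
    z,L,dz=roll(X,x1,z,F0,tgt=5.5,step=0.0014,dzp=dz);X=x1
    print("%.4f"%z,np.array(L),"read %.3f %.3f"%(shot()[0],shot()[0]))
print(arm.observe()["clock"])
E
```

```text
0.08730000000000002 5.29154950031539 12.374545122218246
0.0873 [5.9 5.2 6.4] read 12.442 12.441
0.0874 [5.6 6.5 6.8] read 12.473 12.473
44.9833
```

```bash
python3 - <<'E'
from h import *
p=W+ex*.0011; p[2]=.095; arm.servo_line(p,vel=0.04)
print("read",shot()[0])
p[2]=0.2; arm.servo_line(p,vel=0.2)
p=np.array([0.53,-0.03,0.24]);arm.servo_line(p,vel=0.25)
arm.dwell(0.3);r,im,_=shot();print("read",r,arm.observe()["clock"]);cv2.imwrite("pics/w9.png",im)
im,d=arm.camera("scene");cv2.imwrite("pics/s9.png",im)
E
```

```text
read 12.474925457739259
read 12.433767221510232 47.0417
```

View pics/w9.png

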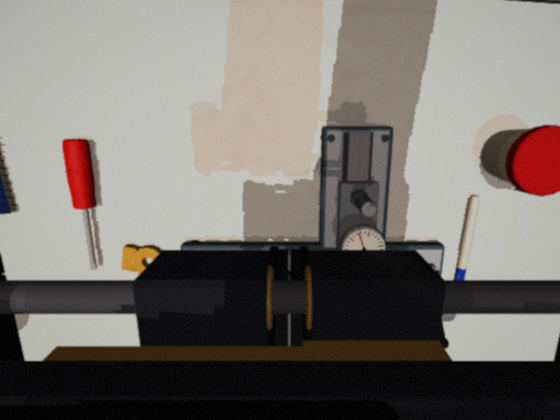

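View pics/s9.png

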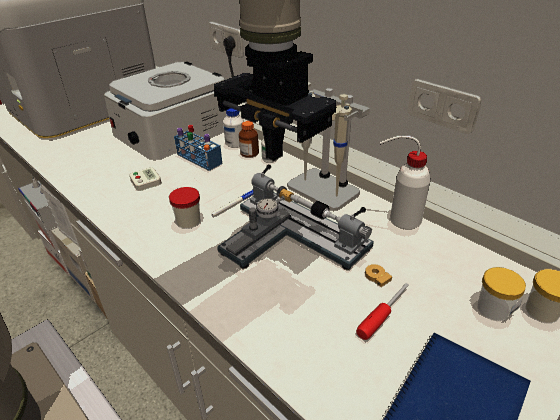

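The dial (at about 362,247 in the wrist view) still reads about 12.4 to 12.5 mm. The arm is clear, and the cup, marker, screwdriver and counterweight have not moved.

```bash
python3 -c "
from plant import arm
arm.finish_job();print(arm.observe()['clock'])"
```

```text
the job is handed in; nothing more can be done
the job is handed in; nothing more can be done
```

The spindle's eccentric is standing at the top of its throw with the indicator still on it. The job is handed in at about 47 s, with the arm clear of everything.

- **Indicator:** My first push by the thumb post went in too far, to about 19.2 mm, because the slide had not started fully drawn back. I drew it back to 12.45 mm of the 25 mm travel. The plunger never reached its end.
- **Rolling:** I rolled the wheel one way, in eight strokes with closed fingertips laid on top. The reading went from 12.45 mm down through the low at about 4.5 mm and up to 12.47 mm. By that swing and the cosine it should be within a few degrees of the high point. I did not roll past the high to check it from the other side.
- **Load:** The felt load was mostly 4 to 8 N while rolling. Single samples ranged from 3.7 to 8.1 N, slightly outside your range at both ends and well under the 15 N limit.
- **Last checks:** The dial read 12.47 mm after I lifted off, and 12.43 mm from farther away with part of the dial hidden. That 0.04 mm difference is probably the viewing angle. The cup, marker, screwdriver and counterweight look unmoved in the last pictures.

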